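# Seat the red mask in the painting cradle and lock it

### The job

Load the red mask into the dark wooden painting cradle, forehead towards the catch: lower its wooden base into the recess without dropping it, and press it down against the stiff cork lifter until the base is flush with the rim. Then slide the brass catch by its red knob all the way over the end of the base to lock it. Leave the blue mask, the bowl and the jar where they are.

Things in the scene. Friction and masses are not known exactly. Their poses are not given: they have to be found in the camera images.
- red_mask: Red mask lying face up, fixed on a pale wood base 130 (x) x 84 (y) x 24 mm high. Origin: centre of the base's underside; z up, +x to the forehead (wide end, brass bead). Mask 90 mm long, top 65 mm above the underside. For the middle 40 mm of its length its sides are upright, 59 mm apart in y, from 24 to 46 mm up: grasp there across y, fingertips just above the base. Loose, 0.2-0.45 kg.
- red_mask_forehead (a point): Middle of the upper edge of the red mask's base at the forehead end: 65 mm in +x and 24 mm up from the origin of red_mask.
- blue_mask: Blue mask on a base of the same shape and size, origin and axes as the red one. Leave alone.
- seat (a point): Over the centre of the cradle's recess, level with the rim, 40 mm above the table. z up, +x along the recess to the catch. Recess 136 (x) x 90 (y) x 24 mm deep, mouth bevelled 4 mm. Its cork pad (joint lifter, 100 x 56 mm) stands up, so a base laid in is 12 mm proud at first. Flush: the base's underside is 24 mm below this point.
- cradle: Fixed dark wooden block 250 x 134 x 40 mm with the recess. Origin: on the table under seat, same axes; reaches from -90 to +160 mm in x and 67 mm either side in y.
- lifter (a joint): Cork pad in the recess: 0 = fully up (pad 12 mm above the recess floor), 0.0125 m = fully down, just below the floor. It has a stiff sliding fit: moves down under about 9 N and stays where it is left.
- catch (a joint): Brass catch plate sliding on the cradle's +x rim between two rails: 0 = open (tip 74 mm from seat in x); 0.022 m = closed against its stop (tip 52 mm from it, over the end of a seated base). Plate 46 mm wide, 6 mm thick, underside 2.5 mm above the rim: it only passes over a base that is flush. Needs about 2 N, stays where left.
- catch_knob (a point): Middle of the top of the catch's red knob, 38.5 mm above seat's level. Knob 16 (x) x 30 (y) x 30 mm high, on the plate; its middle is 108 mm from seat in +x when open, and moves in -x to close. Steel rails either side (8 mm wide, 28 mm off the middle in y) stand 12 mm above the rim.
- bowl: Black bowl, 90 mm across, 45 mm high, origin under its centre. Leave alone.
- jar: Closed paint jar with a yellow cap, 60 mm across, 75 mm high, origin under its centre. Leave alone.
Not all that is in view belongs to the job. Leave any orange or pink look-alike of the red_mask alone.

How it is judged:
By the outcome, as a careful person would: the job done as asked, in the order asked, and still so for the second after the job is handed in, with the robot touching nothing.
It also fails if it takes over 58 s, if anything falls off the work surface, if the arm or the gripper's body presses on something with over 40 N, if the wrist force passes 120 N, or if a joint passes its speed limit or range.

### The arm

A 7-joint arm with a two-finger parallel gripper is mounted at the origin on the work surface. World frame = base frame: x ahead of the robot, y to its left, z up, the work surface at z = 0. Lengths are in mm, angles in rad, forces in N, time in s.
With the tool pointing down it reaches from about 425 to 875 mm from the base axis. Payload 4.7 kg.
Tool frame: the origin (TCP) lies on the mounting face of the last link; the fingertips stand 173 mm ahead of it and the grasp point (between the pads) lies 155 mm ahead of it (robot.hold_point_z is the distance from the TCP to the grasp point, in mm); z points along the fingers, y is the line along which they close (so a half turn about z gives the same grasp; the last joint's range is limited). The gripper opens to 85 mm and grips with 20 to 120 N. Pads are 22 mm wide; open, the fingers measure 114 mm over their backs; the gripper's body (76 mm by 85 mm) begins 54 mm behind the grasp point. The pads swing forward as they close: fully open they stand 13 mm farther back than shut.
Start: joints at [-1.262, 0.321, -0.07, 1.45, 0.023, 1.371, -0.057], TCP at [188.872, 621.96, 404.749] pointing down, gripper open.
Joint ranges: [-2.86, 2.86], [-0.3, 2.09], [-1.38, 1.24], [0.06, 2.45], [-1.56, 4.7], [0.09, 2.05], [-2.69, 2.69]. Speed limits (rad/s): [2.57, 2.57, 3.14, 3.14, 3.14, 3.14, 3.14].

### API

Orientations are given as a rotation vector (axis times angle).
In Python, from bench import robot, get_image gives the robot as it stands.
- The arm moves only by the tool step_arm, never from a script. Its arguments are lists of equal length, an entry for each row: "offset": the shift along the tool's x, y, z as a fraction of full scale, a list of three; "rotation": the turn, a rotation vector about the tool's x, y, z as a fraction of full scale, a list of three. In form: {"offset": [[dx, dy, dz], ...], "rotation": [[wx, wy, wz], ...]}. A call has 1 to 12 rows; each row shifts and turns the commanded pose from where the row before left it, along the tool's axes as they then stand; what a row does not reach is not made up. Full scale, the value 1, is 0.03 m for a shift and 0.08 rad for a turn. A row lasts 1/12 s, in which the tool goes at most 41.7 mm and 7.16 degrees, less where a joint would pass 70% of its speed; a pose out of reach is approached as far as the arm can. A call with a number of a shift or a turn outside -1 to 1 is refused whole. A call with a gripper value outside its range is refused whole. "claw" is the finger opening in mm, from 0 to 85.4, set as the call begins (left out, the last holds). The fingers move at their own pace and stop on an object; the grip force is fixed at half the most. Time passes only in rows, so rows that do not move let the fingers close. It gives the time, the measured TCP pose, the force, the opening and the grip force at its end, in the units of the state.
- robot.read_state(): the state, without advancing time (a new reading comes with each control period).
- get_image(name): name is "scene" or "top" or "wrist"; returns a dict with "frame" (420x560x3 uint8, red, green, blue), "intrinsics" (3x3 intrinsics, pixels), "D" ([k1, k2, p1, p2, k3] as OpenCV has them; the pictures are not rectified), "rvec" (rotation vector, rad) and "tvec" (3), from world to camera coordinates, as OpenCV has them. Camera axes: x right, y down, z forward; pixel columns grow to the right and rows downward; lengths in mm; the calibration is good to about 2 mm. A picture is of the moment at which its call begins. There is no depth.
- robot.hand_in(): hands the job in; it is judged then, once.
The state is a dict: "clock": time; "qpos": joint angles; "joint_vel": joint speeds; "tau": joint torques, N m; "eef_pos": TCP position; "tool_rot": TCP orientation; "contact_force": force on the tool from outside, world axes, zero at the start; "moment": the same for the moment, N m; "width": opening from 0.0 (shut) to 1.0 (fully open); "grip_force": force on a finger pad.
Only numpy, scipy, OpenCV 4.12 (cv2) and the standard library are available. Lean on these libraries where they do the work, as an engineer would, in place of code of your own. Each camera call takes 0.05 s, during which the arm holds its last target. There are 200 camera calls.

## Working session

There is one attempt and no reset: what is moved stays moved. The work goes in short steps, Python scripts to look and compute and a tool call to move; the robot and the scene stay as the last step left them, time stands still between calls to the robot, and variables do not carry over. Pictures are saved under pics/ and viewed, at most 10 in all, crops included, and the job is handed in when it is done.

Besides the shell and the picture viewer there is one more tool, called as name(argument=value, ...), one argument or row to a line, values as JSON. step_arm: Moves the arm, as the interface text tells. Shift numbers are shares of 0.03 m and turn numbers shares of 0.08 rad, none past 1 either way. Its arguments: {"type":"object","properties":{"offset":{"type":"array"},"rotation":{"type":"array"},"claw":{"type":"number"}},"required":["offset","rotation"]}

```bash
mkdir -p pics
python3 - <<'E'
from bench import robot,get_image
import cv2,pickle
s=robot.read_state();print(s)
d={}
for n in("scene","top"):
    d[n]=get_image(n);print(n,d[n]["rvec"],d[n]["tvec"],d[n]["intrinsics"].tolist() if hasattr(d[n]["intrinsics"],'tolist') else d[n]["intrinsics"],d[n]["D"])
    cv2.imwrite(f"pics/{n}0.png",cv2.resize(d[n]["frame"][:,:,::-1],(784,588),interpolation=cv2.INTER_CUBIC))
pickle.dump(d,open("im0.pkl","wb"))
E
```

```text
{'clock': 0.0, 'qpos': array([-1.26190229,  0.32182629, -0.0700789 ,  1.45167475,  0.02262956,
        1.37081552, -0.05687871]), 'joint_vel': array([-0.0016583 ,  0.00037174, -0.00052781,  0.00026071,  0.00044099,
        0.00045397, -0.00139751]), 'tau': array([ 3.26176087e-04, -4.93585968e+01, -3.82095510e-01, -3.14330828e+01,
        1.28957300e-02,  1.15865117e-02, -2.01384995e-05]), 'eef_pos': array([188.83144803, 621.74847904, 403.62114022]), 'tool_rot': array([-4.61282369e-01, -3.10738475e+00,  3.03289055e-03]), 'contact_force': array([ 1.03205656,  0.39966067, -0.21515091]), 'moment': array([0.01342367, 0.05018193, 0.00940135]), 'grip_force': 0.0, 'width': 1.0032234148058126}
scene [ 2.24566387  1.36065895 -0.40972688] [-361.04373489 -296.7880828  1172.96277725] [[419.72305737528757, 0.0, 288.6962392366607], [0.0, 419.72305737528757, 215.92493734228165], [0.0, 0.0, 1.0]] [-0.09146911  0.          0.          0.          0.        ]
top [ 2.10428724 -2.14784858  0.16377448] [144.12284284 530.67974367 974.6689073 ] [[406.7000020034363, 0.0, 280.5187945873907], [0.0, 406.7000020034363, 214.85281967106735], [0.0, 0.0, 1.0]] [-0.05214086  0.          0.          0.          0.        ]
```

View pics/scene0.png

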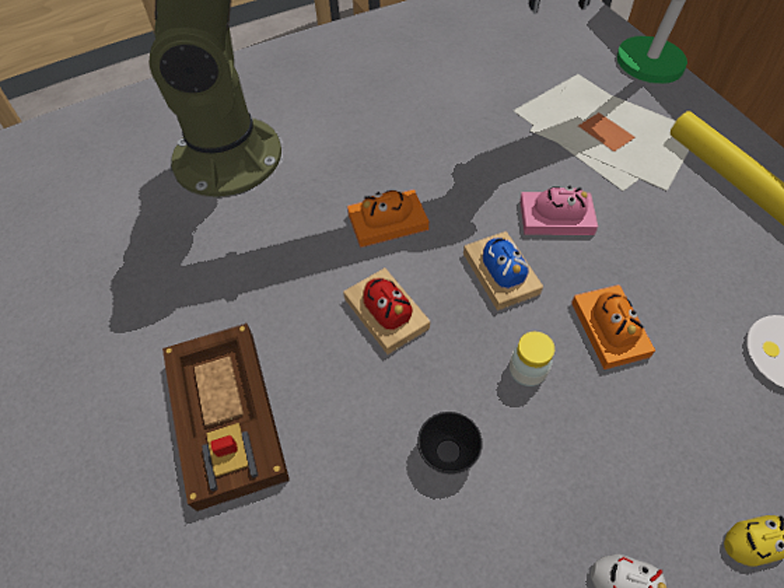

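View pics/top0.png

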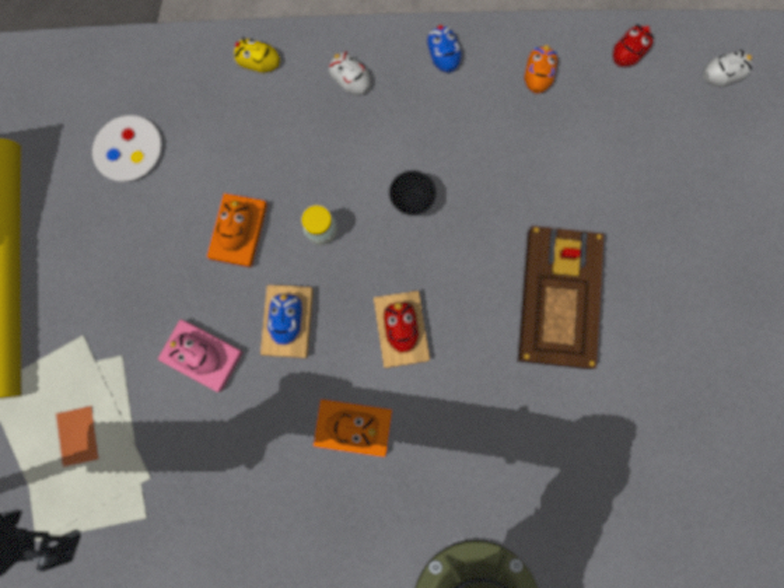

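Candidates for the red mask, in 1.4x pixels: red on a pale base, scene (387,308) / top (402,328). Others are orange at top (236,228) and (353,428), pink at (200,355), and a loose red mask without a base at (633,45). I choose the one on the pale base. The cradle is at top (562,298) / scene (225,415). Next, a close crop of both views.

```bash
cat > h.py <<'E'
import numpy as np,cv2
from scipy.optimize import least_squares
def proj(c,P):
    return cv2.projectPoints(np.asarray(P,float).reshape(-1,1,3),np.array(c["rvec"],float),np.array(c["tvec"],float),np.array(c["intrinsics"],float),np.array(c["D"],float))[0][:,0]
def tri(obs): # [(cam,(u,v)),...]
    r=least_squares(lambda p:np.concatenate([proj(c,p)[0]-uv for c,uv in obs]),[0,500,20.])
    return r.x,np.abs(r.fun).max()
def crop(im,x,y,w,h,s): return cv2.resize(im[y:y+h,x:x+w,::-1],None,fx=s,fy=s,interpolation=cv2.INTER_CUBIC)
E
python3 - <<'E'
import pickle,cv2,numpy as np
from h import *
d=pickle.load(open("im0.pkl","rb"));t=d["top"]["frame"];s=d["scene"]["frame"]
# each tile 400x300 
a=crop(t,258,200,66,66,4.5);b=crop(t,365,155,72,115,5)
c=crop(s,240,185,75,75,4);e=crop(s,110,225,100,145,4)
def pad(i,h,w): return cv2.copyMakeBorder(i[:h,:w],0,max(0,h-i.shape[0]),0,max(0,w-i.shape[1]),cv2.BORDER_CONSTANT)
top=np.hstack([np.vstack([pad(a,300,300),pad(c,300,300)])])
cv2.imwrite("pics/m1.png",np.hstack([pad(a,300,300),pad(c,300,300)]))
cv2.imwrite("pics/c1.png",np.hstack([pad(b,580,365),pad(e,580,400)]))
E
```

```text
(no output)
```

View pics/m1.png

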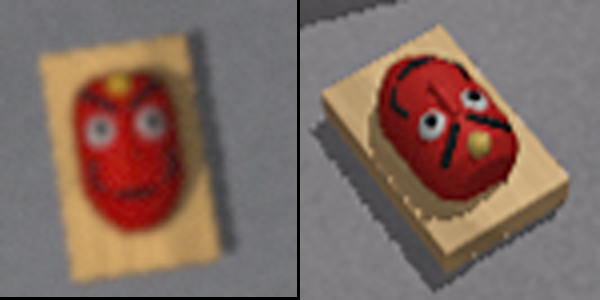

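View pics/c1.png

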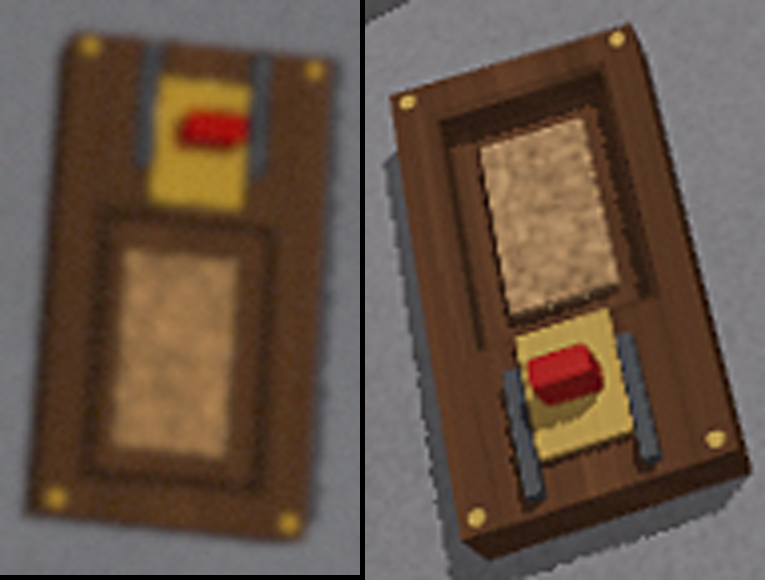

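```bash
cat > m.py <<'E'
import pickle
from h import *
d=pickle.load(open("im0.pkl","rb"));T=d["top"];S=d["scene"]
f=lambda pts,o,s,t=0:[((np.array(p)-[t,0]+.5)/s-.5+o) for p in pts]
# order: fore-left.., matched
mt=f([(40,57),(185,36),(222,258),(75,282),(119,82)],(258,200),4.5)
ms=f([(570,183),(452,248),(322,97),(440,27),(480,143)],(240,185),4,300)
ct=f([(90,46),(315,70),(289,523),(55,497)],(365,155),5)
cs=f([(716,438),(477,517),(407,102),(617,38)],(110,225),4,365)
kt=f([(214,128)],(365,155),5);ks=f([(562,362)],(110,225),4,365)
for nm,a,b in(("mask",mt,ms),("crad",ct,cs),("knob~",kt,ks)):
    P=[tri([(T,u),(S,v)]) for u,v in zip(a,b)]
    for p,r in P: print(nm,p.round(1),round(r,2))
    P=np.array([p for p,_ in P])
    if len(P)<4: continue
    c=P[:4].mean(0);ax=P[0]+P[1]-P[2]-P[3]
    print(" centre",c.round(1),"yaw",np.arctan2(ax[1],ax[0]).round(4),"len",np.linalg.norm(ax)/2,"wid",np.linalg.norm(P[0]+P[3]-P[1]-P[2])/2)
E
python3 m.py
```

```text
mask [545.6 169.7  19.5] 0.03
mask [555.5  89.3  27.9] 1.11
mask [428.9  70.   20.3] 0.47
mask [416.9 152.3  21.5] 0.27
mask [523.3 125.1  62.7] 0.28
 centre [486.7 120.3  22.3] yaw 0.1429 len 128.9856028815945 wid 82.1590190838111
crad [ 661.7 -131.5   42.7] 0.16
crad [ 646.5 -246.2   43.2] 0.36
crad [ 415.2 -215.3   42.5] 0.2
crad [ 430.6 -100.3   42.9] 0.01
 centre [ 538.5 -173.3   42.8] yaw -0.1334 len 233.26451442484603 wid 115.87059146433162
knob~ [ 608.2 -181.1   77.4] 0.36
```

Mask crop: the brass bead is at the forehead end, on a pale base, so this is the right one. Its base top is at z≈22 (24 expected), 129x82 mm, at (487,120) with yaw 0.143. The cradle pins are at z≈43. Seat is at about (504,-169), yaw -0.133, and the knob is at z≈77 (78.5 expected). Next I move above the mask.

step_arm(
  offset=[
    [-0.8,-0.73,0],
    [-0.8,-0.73,0],
    [-0.8,-0.73,0],
    [-0.8,-0.73,0],
    [-0.8,-0.73,0],
    [-0.8,-0.73,0],
    [-0.8,-0.73,0],
    [-0.8,-0.73,0],
    [-0.8,-0.73,0],
    [-0.8,-0.73,0],
    [-0.8,-0.73,0],
    [-0.8,-0.73,0],
  ],
  rotation=[
    [0,0,0],
    [0,0,0],
    [0,0,0],
    [0,0,0],
    [0,0,0],
    [0,0,0],
    [0,0,0],
    [0,0,0],
    [0,0,0],
    [0,0,0],
    [0,0,0],
    [0,0,0],
  ],
  claw=85,
)

```text
clock: 1.1
eef_pos: [388.5, 285.2, 404.5]
tool_rot: [-0.461, -3.107, 0.0]
contact_force: [1.8, -0.8, 0.2]
width: 0.998
grip_force: 0.0
```

step_arm(
  offset=[
    [-0.8,-0.73,0],
    [-0.8,-0.73,0],
    [-0.8,-0.73,0],
    [-0.8,-0.73,0],
    [-0.8,-0.73,0],
    [-0.8,-0.73,0],
  ],
  rotation=[
    [0,0,0],
    [0,0,0],
    [0,0,0],
    [0,0,0],
    [0,0,0],
    [0,0,0],
  ],
)

```text
clock: 1.6
eef_pos: [488.0, 117.7, 404.5]
tool_rot: [-0.461, -3.107, -0.0]
contact_force: [0.9, -0.1, 0.9]
width: 0.99
grip_force: 0.0
```

step_arm(
  offset=[
    [0,0,0.3],
    [0,0,0.3],
    [0,0,0.3],
    [0,0,0.3],
    [0,0,0.3],
    [0,0,0.3],
    [0,0,0.3],
    [0,0,0.3],
    [0,0,0],
    [0,0,0],
  ],
  rotation=[
    [0,0,-0.684],
    [0,0,-0.684],
    [0,0,-0.684],
    [0,0,-0.684],
    [0,0,-0.684],
    [0,0,-0.684],
    [0,0,-0.684],
    [0,0,-0.684],
    [0,0,0],
    [0,0,0],
  ],
)

```text
clock: 2.43
eef_pos: [487.4, 119.2, 332.2]
tool_rot: [0.222, -3.132, 0.001]
contact_force: [0.1, 0.0, 0.9]
width: 0.998
grip_force: 0.0
```

Run:
```python
from bench import robot,get_image
import cv2,pickle,numpy as np
w=get_image("wrist");s=robot.read_state();print({k:np.round(s[k],4) for k in("clock","qpos","eef_pos","tool_rot","contact_force","width")})
pickle.dump(w,open("w1.pkl","wb"));print(w["rvec"],w["tvec"])
cv2.imwrite("pics/w1.png",cv2.resize(w["frame"][:,:,::-1],(784,588),interpolation=cv2.INTER_CUBIC))
```

```text
{'clock': np.float64(2.4833), 'qpos': array([-0.6858,  0.0512,  0.407 ,  1.919 , -0.0219,  1.1758,  1.4414]), 'eef_pos': array([487.6992, 119.2464, 332.8491]), 'tool_rot': array([ 2.2200e-01, -3.1336e+00,  1.0000e-04]), 'contact_force': array([ 0.7317, -0.4407, -0.2167]), 'width': np.float64(0.9968)}
[-1.92452761 -2.21742069 -0.32173896] [ -49.24877978 -494.07652642  167.79338579]
```

View pics/w1.png

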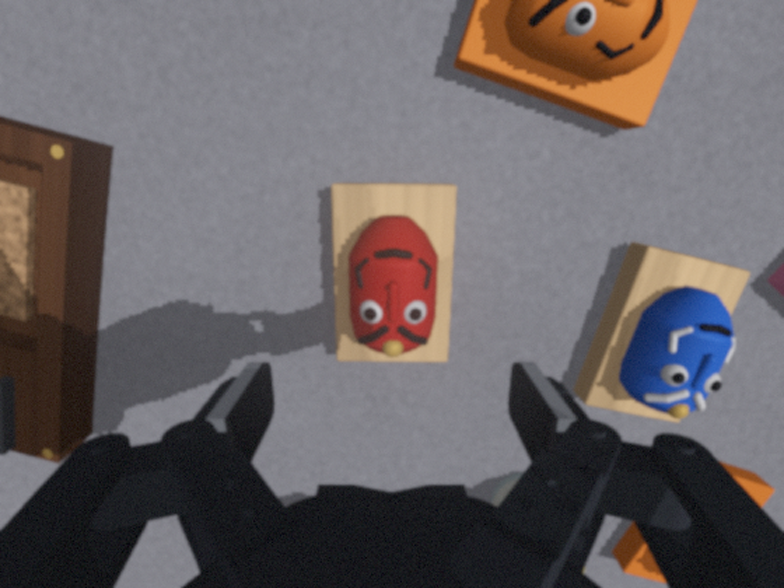

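Wrist view: the red base's top corners are at (331,184), (457,185), (447,361) and (338,361) in 1.4x pixels, with the bead towards the fingers. The base is square to the image. I'll triangulate with the top view and fit the pose over all views.

```bash
cat >> m.py <<'E'
W=pickle.load(open("w1.pkl","rb"))
mw=[(np.array(p)+.5)/1.4-.5 for p in[(447,361),(338,361),(331,184),(457,185)]]
P=np.array([tri([(T,a),(S,b),(W,c)])[0] for a,b,c in zip(mt,ms,mw)]);print("3view",P.round(1))
K=np.array([[65,42],[65,-42],[-65,-42],[-65,42]])
def pts(q): c,s=np.cos(q[2]),np.sin(q[2]);return np.c_[K@[[c,s],[-s,c]]+q[:2],np.full(4,q[3])]
for nm,cams in(("all",[(T,mt),(S,ms),(W,mw)]),("T",[(T,mt)]),("S",[(S,ms)]),("W",[(W,mw)])):
    fz=(lambda q:q) if nm=="all" else (lambda q:np.r_[q[:3],24])
    r=least_squares(lambda q:np.concatenate([(proj(c,pts(fz(q)))-np.array(m[:4])).ravel() for c,m in cams]),[487,120,.14,24])
    print(nm,r.x.round(3),np.abs(r.fun).max().round(2))
E
python3 m.py|tail -9
```

```text
knob~ [ 608.2 -181.1   77.4] 0.36
3view [[585.7 138.3 315.7]
 [561.3  58.9 377. ]
 [394.   86.1 286.8]
 [433.5 100.5 311. ]]
all [4.85753e+02 1.20540e+02 1.36000e-01 1.99980e+01] 2.32
T [4.86220e+02 1.19078e+02 1.36000e-01 2.40000e+01] 0.44
S [4.87858e+02 1.20912e+02 1.43000e-01 2.40000e+01] 2.12
W [4.84851e+02 1.20366e+02 1.35000e-01 2.40000e+01] 1.3
```

step_arm(
  offset=[
    [0.05,0.04,0.6],
    [0,0,0.7],
    [0,0,0.7],
    [0,0,0.7],
    [0,0,0.7],
    [0,0,0.5],
    [0,0,0.3],
    [0,0,0.2],
    [0,0,0],
  ],
  rotation=[
    [0,0,0.06],
    [0,0,0],
    [0,0,0],
    [0,0,0],
    [0,0,0],
    [0,0,0],
    [0,0,0],
    [0,0,0],
    [0,0,0],
  ],
)

```text
clock: 3.23
eef_pos: [486.0, 120.3, 200.3]
tool_rot: [0.216, -3.133, 0.001]
contact_force: [-0.5, 0.2, -0.5]
width: 0.995
grip_force: 0.0
```

step_arm(
  offset=[
    [0,0,0],
    [0,0,0],
    [0,0,0],
    [0,0,0],
    [0,0,0],
    [0,0,0],
    [0,0,0],
    [0,0,0],
    [0,0,0],
    [0,0,0],
  ],
  rotation=[
    [0,0,0],
    [0,0,0],
    [0,0,0],
    [0,0,0],
    [0,0,0],
    [0,0,0],
    [0,0,0],
    [0,0,0],
    [0,0,0],
    [0,0,0],
  ],
  claw=45,
)

```text
clock: 4.07
eef_pos: [486.9, 120.3, 202.5]
tool_rot: [-0.216, 3.132, 0.002]
contact_force: [-1.7, -0.9, 4.9]
width: 0.675
grip_force: 65.1
```

step_arm(
  offset=[
    [0,0,-0.2],
    [0,0,-0.4],
    [0,0,-0.5],
    [0,0,-0.5],
    [0,0,-0.5],
    [0,0,-0.4],
    [0,0,-0.2],
    [0,0,0],
  ],
  rotation=[
    [0,0,0],
    [0,0,0],
    [0,0,0],
    [0,0,0],
    [0,0,0],
    [0,0,0],
    [0,0,0],
    [0,0,0],
  ],
)

```text
clock: 4.73
eef_pos: [486.5, 120.3, 283.4]
tool_rot: [-0.217, 3.131, 0.002]
contact_force: [0.6, 0.7, -2.9]
width: 0.676
grip_force: 65.3
```

step_arm(
  offset=[
    [0.03,-0.4,0],
    [0.06,-0.8,0],
    [0.06,-0.9,0],
    [0.06,-0.9,0],
    [0.07,-0.9,0],
    [0.07,-0.9,0],
    [0.07,-0.9,0],
    [0.07,-0.9,0],
    [0.07,-0.9,0],
    [0.07,-0.9,0],
    [0.06,-0.8,0],
    [0.05,-0.4,0],
  ],
  rotation=[
    [0,0,0],
    [0,0,0],
    [0,0,0],
    [0,0,0],
    [0,0,0],
    [0,0,0],
    [0,0,0],
    [0,0,0],
    [0,0,0],
    [0,0,0],
    [0,0,0],
    [0,0,0],
  ],
)

```text
clock: 5.73
eef_pos: [502.3, -172.6, 280.8]
tool_rot: [0.21, -3.133, 0.004]
contact_force: [-0.4, -0.1, -2.3]
width: 0.676
grip_force: 65.3
```

step_arm(
  offset=[
    [0,0,0],
    [0,0,0],
    [0,0,0],
    [0,0,0],
    [0,0,0],
    [0,0,0],
    [0,0,0],
    [0,0,0],
    [0,0,0],
  ],
  rotation=[
    [0,0,0.35],
    [0,0,0.6],
    [0,0,0.7],
    [0,0,0.7],
    [0,0,0.6],
    [0,0,0.42],
    [0,0,0],
    [0,0,0],
    [0,0,0],
  ],
)

```text
clock: 6.48
eef_pos: [503.3, -168.4, 281.1]
tool_rot: [-0.205, -3.134, 0.0]
contact_force: [0.3, -0.0, -2.7]
width: 0.677
grip_force: 65.3
```

Run:
```python
from bench import robot,get_image
import cv2,pickle,numpy as np
from h import *
w=get_image("wrist");sc=get_image("scene");s=robot.read_state();print({k:np.round(s[k],4) for k in("clock","qpos","eef_pos","tool_rot","contact_force","width","grip_force")})
pickle.dump((w,sc),open("w2.pkl","wb"))
a=cv2.resize(w["frame"][:,:,::-1],(784,588),interpolation=cv2.INTER_CUBIC)
cv2.imwrite("pics/w2.png",a)
```

```text
{'clock': np.float64(6.5833), 'qpos': array([-0.3446,  0.192 ,  0.6823,  1.9162, -0.1367,  1.0801,  1.8331]), 'eef_pos': array([ 503.5055, -168.273 ,  281.4329]), 'tool_rot': array([-0.2057, -3.1343,  0.    ]), 'contact_force': array([-0.2848, -0.161 , -3.7525]), 'width': np.float64(0.6765), 'grip_force': np.float64(65.285)}
```

View pics/w2.png

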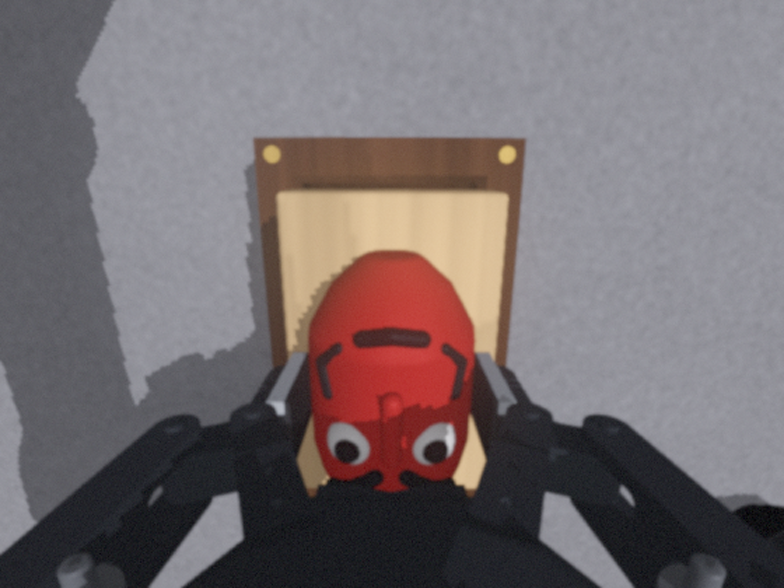

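The mask is held square over the cradle. The rear pins are at (272,154) and (507,154), the base's rear corners at (278,192) and (508,192). I'll compute both in world coordinates.

```bash
cat > n.py <<'E'
import pickle
from h import *
from scipy.spatial.transform import Rotation as R
w,sc=pickle.load(open("w2.pkl","rb"))
def ray(c,uv,z):
    K=np.array(c["intrinsics"],float);A=R.from_rotvec(c["rvec"]).as_matrix();t=np.array(c["tvec"],float)
    p=cv2.undistortPoints(np.array([[uv]],float),K,np.array(c["D"],float))[0,0]
    d=A.T@[p[0],p[1],1];o=-A.T@t;return o+d*(z-o[2])/d[2]
q=lambda u:(np.array(u)+.5)/1.4-.5
for nm,a,b,z,off in(("pins",(507,154),(272,154),42.8,81.6),("rim",(525,138),(254,138),40,90),("base",(508,192),(278,192),103,65)):
    l,r=ray(w,q(a),z),ray(w,q(b),z);v=l-r;yaw=np.arctan2(-v[0],v[1]);m=(l+r)/2
    print(nm,l.round(1),r.round(1),"w",np.linalg.norm(v).round(1),"yaw",yaw.round(4),"origin",(m[:2]+off*np.array([np.cos(yaw),np.sin(yaw)])).round(1))
E
python3 n.py
python3 - <<'E'
import sys; sys.path.insert(0,".")
exec(open("m.py").read().split("for nm,a,b")[0])
K=np.array([[151.6,58],[151.6,-58],[-81.6,-58],[-81.6,58]])
for n,cs_ in(("T",[(T,ct)]),("S",[(S,cs)]),("TS",[(T,ct),(S,cs)])):
    def pts(q): c,s=np.cos(q[2]),np.sin(q[2]);return np.c_[K@[[c,s],[-s,c]]+q[:2],np.full(4,41.5)]
    r=least_squares(lambda q:np.concatenate([(proj(c,pts(q))-np.array(m)).ravel() for c,m in cs_]),[504,-169,-.13]);print(n,r.x.round(4))
E
```

```text
pins [ 428.6 -101.8   42.8] [ 413.6 -215.2   42.8] w 114.4 yaw -0.1312 origin [ 502.  -169.2]
rim [422.1 -91.8  40. ] [ 404.8 -223.3   40. ] w 132.6 yaw -0.1312 origin [ 502.7 -169.3]
base [ 442.1 -118.8  103. ] [ 431.4 -199.5  103. ] w 81.3 yaw -0.1311 origin [ 501.2 -167.7]
T [ 5.039454e+02 -1.694375e+02 -1.351000e-01]
S [ 5.032552e+02 -1.685916e+02 -1.330000e-01]
TS [ 5.035263e+02 -1.688854e+02 -1.336000e-01]
```

step_arm(
  offset=[
    [-0.04,-0.047,0.1],
    [0,0,0.3],
    [0,0,0.3],
    [0,0,0.3],
    [0,0,0.2],
    [0,0,0.1],
    [0,0,0.1],
    [0,0,0.05],
    [0,0,0],
  ],
  rotation=[
    [0,0,0],
    [0,0,0],
    [0,0,0],
    [0,0,0],
    [0,0,0],
    [0,0,0],
    [0,0,0],
    [0,0,0],
    [0,0,0],
  ],
)

```text
clock: 7.33
eef_pos: [504.8, -169.6, 238.0]
tool_rot: [-0.206, -3.135, 0.0]
contact_force: [-0.1, -0.5, -1.9]
width: 0.676
grip_force: 65.3
```

step_arm(
  offset=[
    [0,0,0.05],
    [0,0,0.05],
    [0,0,0.05],
    [0,0,0.05],
    [0,0,0],
  ],
  rotation=[
    [0,0,0],
    [0,0,0],
    [0,0,0],
    [0,0,0],
    [0,0,0],
  ],
)

```text
clock: 7.75
eef_pos: [504.6, -169.6, 232.0]
tool_rot: [-0.206, -3.135, -0.0]
contact_force: [0.2, -0.4, -2.8]
width: 0.679
grip_force: 65.3
```

step_arm(
  offset=[
    [0,0,0.05],
    [0,0,0.05],
    [0,0,0.05],
    [0,0,0],
  ],
  rotation=[
    [0,0,0],
    [0,0,0],
    [0,0,0],
    [0,0,0],
  ],
)

```text
clock: 8.08
eef_pos: [504.9, -169.7, 228.1]
tool_rot: [0.206, 3.135, 0.001]
contact_force: [-1.6, 0.0, 2.8]
width: 0.677
grip_force: 65.9
```

step_arm(
  offset=[
    [0,0,0.05],
    [0,0,0.05],
    [0,0,0.05],
    [0,0,0.05],
    [0,0,0],
  ],
  rotation=[
    [0,0,0],
    [0,0,0],
    [0,0,0],
    [0,0,0],
    [0,0,0],
  ],
)

```text
clock: 8.5
eef_pos: [504.8, -169.7, 222.0]
tool_rot: [0.206, 3.135, 0.0]
contact_force: [-2.5, 0.7, 4.1]
width: 0.678
grip_force: 66.1
```

step_arm(
  offset=[
    [0.02,0,0.05],
    [0,0,0.05],
    [0,0,0.03],
    [0,0,0],
  ],
  rotation=[
    [0,0,0],
    [0,0,0],
    [0,0,0],
    [0,0,0],
  ],
)

```text
clock: 8.83
eef_pos: [504.6, -169.7, 218.5]
tool_rot: [0.206, 3.133, 0.0]
contact_force: [-1.7, 1.2, 5.0]
width: 0.673
grip_force: 66.3
```

step_arm(
  offset=[
    [0,0,0.03],
    [0,0,0.03],
    [0,0,0],
  ],
  rotation=[
    [0,0,0],
    [0,0,0],
    [0,0,0],
  ],
)

```text
clock: 9.08
eef_pos: [504.7, -169.9, 218.5]
tool_rot: [0.206, 3.134, 0.002]
contact_force: [-8.5, 2.5, 20.5]
width: 0.676
grip_force: 68.1
```

step_arm(
  offset=[
    [0.02,0,0.02],
    [0.02,0,0],
    [0,0,0],
  ],
  rotation=[
    [0,0,0],
    [0,0,0],
    [0,0,0],
  ],
)

```text
clock: 9.33
eef_pos: [504.3, -169.8, 218.5]
tool_rot: [0.206, 3.131, 0.002]
contact_force: [-5.8, 3.6, 21.7]
width: 0.671
grip_force: 68.2
```

step_arm(
  offset=[
    [0,0,-0.03],
    [0,0,0],
  ],
  rotation=[
    [0,0,0],
    [0,0,0],
  ],
)

```text
clock: 9.5
eef_pos: [504.2, -169.7, 218.5]
tool_rot: [0.206, 3.131, 0.001]
contact_force: [-2.2, 2.8, 12.9]
width: 0.678
grip_force: 67.3
```

step_arm(
  offset=[
    [0,0,0],
    [0,0,0],
    [0,0,0],
    [0,0,0],
    [0,0,0],
    [0,0,0],
    [0,0,0],
    [0,0,0],
  ],
  rotation=[
    [0,0,0],
    [0,0,0],
    [0,0,0],
    [0,0,0],
    [0,0,0],
    [0,0,0],
    [0,0,0],
    [0,0,0],
  ],
  claw=85,
)

```text
clock: 10.17
eef_pos: [502.9, -169.4, 216.2]
tool_rot: [-0.206, -3.135, -0.0]
contact_force: [-0.6, 0.0, 0.0]
width: 0.997
grip_force: 0.0
```

step_arm(
  offset=[
    [0,0,-0.2],
    [0,0,-0.5],
    [0,0,-0.6],
    [0,0,-0.6],
    [0,0,-0.6],
    [0,0,-0.4],
    [0,0,-0.1],
    [0,0,0],
  ],
  rotation=[
    [0,0,0],
    [0,0,0],
    [0,0,0],
    [0,0,0],
    [0,0,0],
    [0,0,0],
    [0,0,0],
    [0,0,0],
  ],
)

```text
clock: 10.83
eef_pos: [503.2, -169.5, 307.2]
tool_rot: [0.206, 3.133, 0.001]
contact_force: [0.3, 0.5, 0.4]
width: 0.991
grip_force: 0.0
```

Run:
```python
from bench import robot,get_image
from h import *
import pickle
w=get_image("wrist");sc=get_image("scene")
pickle.dump((w,sc),open("w3.pkl","wb"))
a=crop(w["frame"],150,60,260,300,1.5);b=crop(sc["frame"],110,225,100,145,3.1)
h=450;b=cv2.copyMakeBorder(b[:h],0,h-min(h,b.shape[0]),0,0,cv2.BORDER_CONSTANT)
cv2.imwrite("pics/p3.png",np.hstack([a,b]));print(a.shape,b.shape)
```

```text
(450, 390, 3) (450, 310, 3)
```

View pics/p3.png

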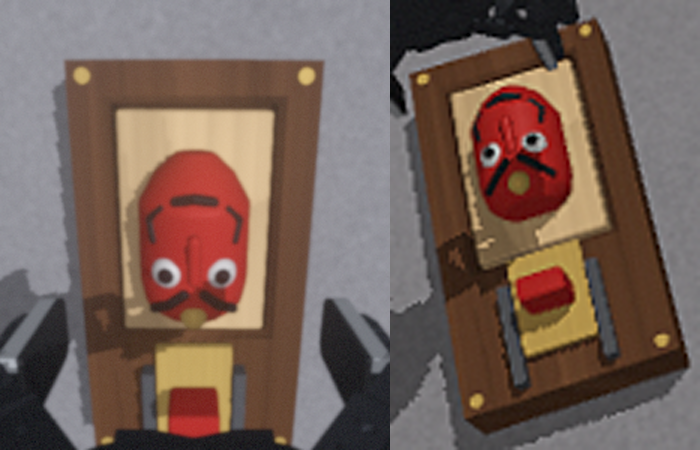

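The base sits level in the recess, forehead to the catch, with the catch open and clear in front of it. Next I grip the knob across y.

step_arm(
  offset=[
    [-0.3,0,0],
    [-0.6,0,0],
    [-0.8,0,0],
    [-0.8,0,0],
    [-0.7,0,0],
    [-0.4,0,0],
    [0,0,0],
    [0,0,0],
  ],
  rotation=[
    [0,0,0],
    [0,0,0],
    [0,0,0],
    [0,0,0],
    [0,0,0],
    [0,0,0],
    [0,0,0],
    [0,0,0],
  ],
)

```text
clock: 11.6
eef_pos: [610.3, -183.5, 304.7]
tool_rot: [-0.206, -3.132, 0.001]
contact_force: [-0.2, 0.5, 0.0]
width: 0.991
grip_force: 0.0
```

Run:
```python
from bench import robot,get_image
from h import *
import pickle
w=get_image("wrist");print(robot.read_state()["eef_pos"])
pickle.dump(w,open("w4.pkl","wb"))
cv2.imwrite("pics/p4.png",crop(w["frame"],150,100,260,250,2.3))
```

```text
[ 609.61895043 -183.68874193  304.99062477]
```

View pics/p4.png

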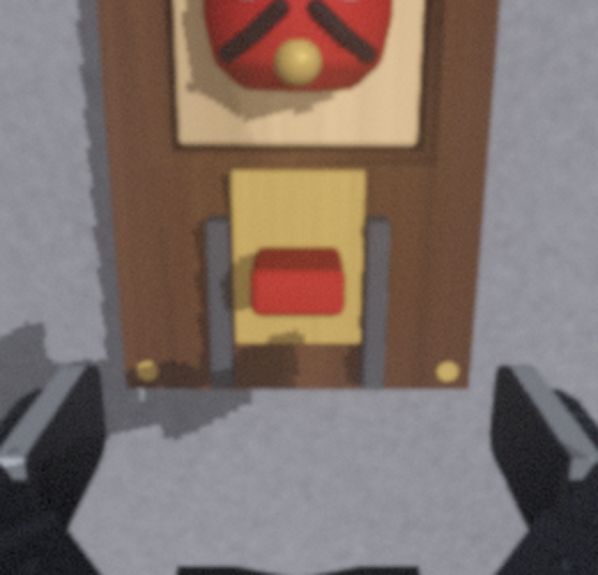

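Knob top face centre is at crop (297,293), pins at (147,371) and (447,371). I'll check its position.

Run:
```python
exec(open("n.py").read().split("q=lambda")[0])
w=pickle.load(open("w4.pkl","rb"));q=lambda u:(np.array(u)+.5)/2.3-.5+[150,100]
for n,u,z in(("knob",(297,293),78.5),("k L",(252,293),78.5),("k R",(343,293),78.5),("pinL",(147,371),41.5),("pinR",(447,371),41.5)):print(n,ray(w,q(u),z).round(1))
d=pickle.load(open("im0.pkl","rb"))["top"]
print("top+wrist",tri([(d,(np.array((214,128))+.5)/5-.5+[365,155]),(w,q((297,288)))]))
```

```text
knob [ 607.4 -183.7   78.5]
k L [ 605.6 -197.6   78.5]
k R [ 609.3 -169.5   78.5]
pinL [ 644.7 -246.8   41.5]
pinR [ 659.8 -132.5   41.5]
top+wrist (array([ 608.92953491, -183.92332097,   69.80284928]), np.float64(0.4121230106268854))
```

step_arm(
  offset=[
    [0.05,0,0.2],
    [0,0,0.4],
    [0,0,0.5],
    [0,0,0.5],
    [0,0,0.4],
    [0,0,0.3],
    [0,0,0.1],
    [0,0,0],
  ],
  rotation=[
    [0,0,0],
    [0,0,0],
    [0,0,0],
    [0,0,0],
    [0,0,0],
    [0,0,0],
    [0,0,0],
    [0,0,0],
  ],
)

```text
clock: 12.32
eef_pos: [608.1, -183.2, 233.3]
tool_rot: [-0.206, -3.133, -0.001]
contact_force: [-0.2, -0.0, 0.4]
width: 0.997
grip_force: 0.0
```

step_arm(
  offset=[
    [0,0,0],
    [0,0,0],
    [0,0,0],
    [0,0,0],
    [0,0,0],
    [0,0,0],
    [0,0,0],
    [0,0,0],
    [0,0,0],
    [0,0,0],
  ],
  rotation=[
    [0,0,0],
    [0,0,0],
    [0,0,0],
    [0,0,0],
    [0,0,0],
    [0,0,0],
    [0,0,0],
    [0,0,0],
    [0,0,0],
    [0,0,0],
  ],
  claw=20,
)

```text
clock: 13.15
eef_pos: [608.9, -183.6, 235.2]
tool_rot: [0.206, 3.133, -0.0]
contact_force: [0.3, -0.1, 6.4]
width: 0.338
grip_force: 60.3
```

step_arm(
  offset=[
    [0.04,0,-0.03],
    [0.08,0,-0.02],
    [0.1,0,0],
    [0.1,0,0],
    [0.1,0,0],
    [0.08,0,0],
    [0,0,0],
  ],
  rotation=[
    [0,0,0],
    [0,0,0],
    [0,0,0],
    [0,0,0],
    [0,0,0],
    [0,0,0],
    [0,0,0],
  ],
)

```text
clock: 13.73
eef_pos: [592.7, -181.5, 235.3]
tool_rot: [-0.207, -3.133, -0.0]
contact_force: [1.0, -2.5, -3.6]
width: 0.333
grip_force: 59.5
```

step_arm(
  offset=[
    [0.08,0,0],
    [0.08,0,0],
    [0.07,0,0],
    [0,0,0],
    [0,0,0],
  ],
  rotation=[
    [0,0,0],
    [0,0,0],
    [0,0,0],
    [0,0,0],
    [0,0,0],
  ],
)

```text
clock: 14.15
eef_pos: [587.5, -180.6, 235.4]
tool_rot: [0.206, 3.132, -0.002]
contact_force: [6.4, -3.7, -11.4]
width: 0.33
grip_force: 60.6
```

step_arm(
  offset=[
    [0.04,0,0.03],
    [0.04,0,0],
    [0.03,0,0],
    [0,0,0],
  ],
  rotation=[
    [0,0,0],
    [0,0,0],
    [0,0,0],
    [0,0,0],
  ],
)

```text
clock: 14.48
eef_pos: [586.3, -180.2, 235.5]
tool_rot: [0.205, 3.125, -0.004]
contact_force: [13.6, -5.8, -13.8]
width: 0.334
grip_force: 60.4
```

step_arm(
  offset=[
    [-0.02,0,0.02],
    [-0.02,0,0.02],
    [0,0,0],
  ],
  rotation=[
    [0,0,0],
    [0,0,0],
    [0,0,0],
  ],
)

```text
clock: 14.73
eef_pos: [586.9, -180.5, 235.3]
tool_rot: [0.205, 3.128, -0.002]
contact_force: [7.1, -3.3, -3.1]
width: 0.329
grip_force: 61.6
```

step_arm(
  offset=[
    [0,0,0],
    [0,0,0],
    [0,0,0],
    [0,0,0],
    [0,0,0],
    [0,0,0],
    [0,0,0],
    [0,0,0],
  ],
  rotation=[
    [0,0,0],
    [0,0,0],
    [0,0,0],
    [0,0,0],
    [0,0,0],
    [0,0,0],
    [0,0,0],
    [0,0,0],
  ],
  claw=85,
)

```text
clock: 15.4
eef_pos: [584.7, -180.2, 233.7]
tool_rot: [-0.206, -3.135, -0.0]
contact_force: [-0.0, -0.8, -0.8]
width: 0.996
grip_force: 0.0
```

step_arm(
  offset=[
    [0,0,-0.2],
    [0,0,-0.4],
    [0,0,-0.5],
    [0,0,-0.5],
    [0,0,-0.4],
    [-0.3,0,-0.3],
    [-0.4,0,-0.1],
    [0,0,0],
  ],
  rotation=[
    [0,0,0],
    [0,0,0],
    [0,0,0],
    [0,0,0],
    [0,0,0],
    [0,0,0],
    [0,0,0],
    [0,0,0],
  ],
)

```text
clock: 16.07
eef_pos: [607.5, -182.9, 308.1]
tool_rot: [0.204, 3.13, -0.001]
contact_force: [-0.4, 1.5, 0.2]
width: 0.997
grip_force: 0.0
```

Run:
```python
from bench import robot,get_image
from h import *
import pickle
w=get_image("wrist");sc=get_image("scene");t=get_image("top");print(robot.read_state()["eef_pos"])
pickle.dump((w,sc,t),open("w5.pkl","wb"))
a=crop(w["frame"],150,100,260,250,1.7);b=crop(sc["frame"],110,225,100,145,3.3)[:425]
cv2.imwrite("pics/p5.png",np.hstack([a[:425],b]))
cv2.imwrite("pics/t5.png",t["frame"][:,:,::-1])
```

```text
[ 605.10750681 -183.00011431  305.68740592]
```

View pics/p5.png

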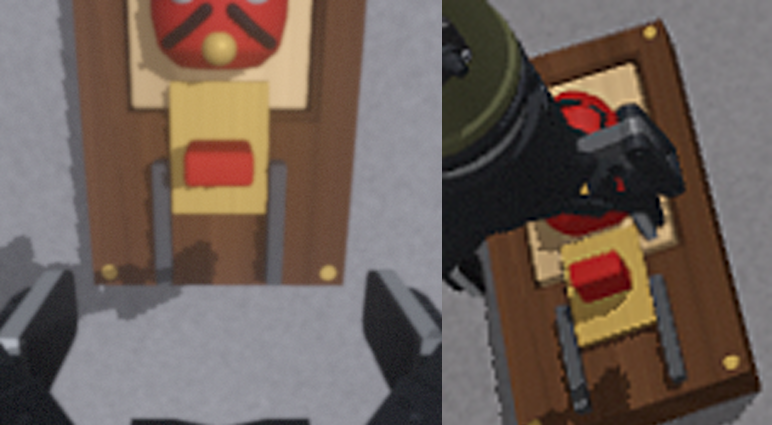

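The plate now overlaps the base end: tip edge at crop row 82, base end at row 108. I'll measure the catch travel against the pins.

Run:
```python
exec(open("n.py").read().split("q=lambda")[0])
w4=pickle.load(open("w4.pkl","rb"));w5=pickle.load(open("w5.pkl","rb"))[0]
q=lambda u,s:(np.array(u)+.5)/s-.5+[150,100]
for n,w,s,tip,kn,pl,pr in(("before",w4,2.3,(298,170),(297,315),(147,371),(447,371)),("after",w5,1.7,(219,82),(219,187),(109,271),(328,272))):
    l,r=ray(w,q(pl,s),41.5),ray(w,q(pr,s),41.5);y=r-l;ax=np.array([y[1],-y[0]])/np.hypot(*y[:2]);m=(l+r)[:2]/2
    print(n,[round(float((ray(w,q(u,s),z)[:2]-m)@ax)+151.6,1) for u,z in((tip,48.5),(kn,78.5))])
```

```text
before [72.9, 113.7]
after [53.0, 93.8]
```

step_arm(
  offset=[
    [-0.15,0,0],
    [-0.15,0,0],
    [0,0,0],
    [0,0,0],
    [0,0,0],
    [0,0,0],
    [0,0,0],
    [0,0,0],
    [0,0,0],
    [0,0,0],
    [0,0,0],
    [0,0,0],
  ],
  rotation=[
    [0,0,0],
    [0,0,0],
    [0,0,0],
    [0,0,0],
    [0,0,0],
    [0,0,0],
    [0,0,0],
    [0,0,0],
    [0,0,0],
    [0,0,0],
    [0,0,0],
    [0,0,0],
  ],
  claw=0,
)

```text
clock: 17.22
eef_pos: [614.5, -184.1, 305.8]
tool_rot: [0.206, 3.135, 0.0]
contact_force: [-0.3, 0.5, 0.6]
width: -0.005
grip_force: 0.0
```

step_arm(
  offset=[
    [0,0,0.2],
    [0,0,0.4],
    [0,0,0.5],
    [0,0,0.5],
    [0,0,0.4],
    [0,0,0.25],
    [0,0,0.1],
    [0,0,0],
  ],
  rotation=[
    [0,0,0],
    [0,0,0],
    [0,0,0],
    [0,0,0],
    [0,0,0],
    [0,0,0],
    [0,0,0],
    [0,0,0],
  ],
)

```text
clock: 17.88
eef_pos: [614.2, -184.1, 234.2]
tool_rot: [-0.206, -3.133, -0.0]
contact_force: [-0.3, 1.1, -0.2]
width: -0.004
grip_force: 0.0
```

step_arm(
  offset=[
    [0.06,0,0],
    [0.06,0,0],
    [0.04,0,0],
    [0.03,0,0],
    [0,0,0],
  ],
  rotation=[
    [0,0,0],
    [0,0,0],
    [0,0,0],
    [0,0,0],
    [0,0,0],
  ],
)

```text
clock: 18.3
eef_pos: [608.8, -183.5, 235.8]
tool_rot: [0.206, 3.134, 0.0]
contact_force: [0.3, 0.5, -1.0]
width: 0.004
grip_force: 0.0
```

step_arm(
  offset=[
    [0.03,0,0],
    [0.03,0,0],
    [0.03,0,0],
    [0.03,0,0],
    [0,0,0],
  ],
  rotation=[
    [0,0,0],
    [0,0,0],
    [0,0,0],
    [0,0,0],
    [0,0,0],
  ],
)

```text
clock: 18.72
eef_pos: [606.3, -182.9, 235.5]
tool_rot: [0.206, 3.131, -0.001]
contact_force: [5.9, -1.4, -2.9]
width: -0.002
grip_force: 2.6
```

step_arm(
  offset=[
    [0.03,0,0],
    [0.03,0,0],
    [0,0,0],
  ],
  rotation=[
    [0,0,0],
    [0,0,0],
    [0,0,0],
  ],
)

```text
clock: 18.97
eef_pos: [605.6, -182.7, 235.7]
tool_rot: [0.205, 3.127, -0.003]
contact_force: [9.7, -1.4, -6.8]
width: 0.001
grip_force: 4.8
```

step_arm(
  offset=[
    [0.03,0,0],
    [0.03,0,0],
    [0,0,0],
  ],
  rotation=[
    [0,0,0],
    [0,0,0],
    [0,0,0],
  ],
)

```text
clock: 19.22
eef_pos: [604.9, -182.4, 235.8]
tool_rot: [0.204, 3.124, -0.004]
contact_force: [14.5, -3.1, -9.3]
width: 0.001
grip_force: 7.1
```

The force climbs steadily against a stop, past the 2 N sliding force, so the catch is closed. I'll back off and rise.

step_arm(
  offset=[
    [-0.2,0,0],
    [-0.3,0,0],
    [0,0,-0.3],
    [0,0,-0.6],
    [0,0,-0.8],
    [0,0,-0.8],
    [0,0,-0.8],
    [0,0,-0.6],
    [-0.6,0,-0.3],
    [-0.6,0,0],
    [-0.6,0,0],
    [0,0,0],
  ],
  rotation=[
    [0,0,0],
    [0,0,0],
    [0,0,0],
    [0,0,0],
    [0,0,0],
    [0,0,0],
    [0,0,0],
    [0,0,0],
    [0,0,0],
    [0,0,0],
    [0,0,0],
    [0,0,0],
  ],
)

```text
clock: 20.22
eef_pos: [672.1, -190.9, 361.5]
tool_rot: [0.204, 3.134, -0.001]
contact_force: [-1.0, 0.6, -0.7]
width: -0.001
grip_force: 0.0
```

Run:
```python
from bench import robot,get_image
from h import *
w=get_image("wrist");sc=get_image("scene");print(robot.read_state()["eef_pos"])
b=crop(sc["frame"],110,225,100,145,4)
cv2.imwrite("pics/p6.png",np.hstack([cv2.resize(w["frame"][:,60:460,::-1],(380,399)),b[:399]]))
```

```text
[ 669.86707066 -191.62989212  361.05969335]
```

View pics/p6.png

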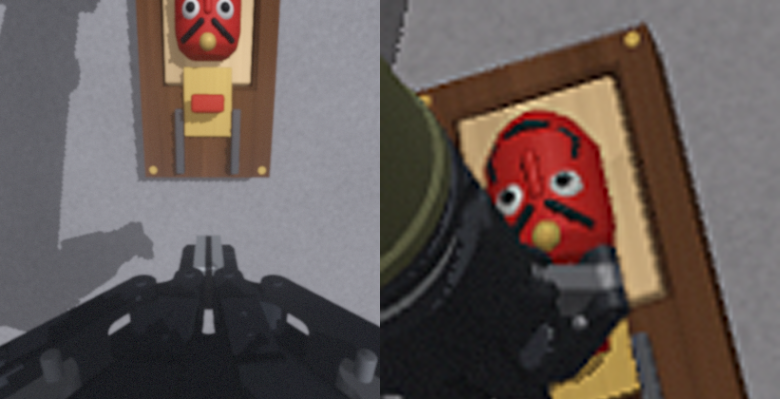

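The catch plate overlaps the base end, at (207,70) in the wrist view. The base sits flat, and the robot is clear of everything.

```bash
python3 -c "
from bench import robot
print(robot.hand_in())"
```

```text
the job is handed in; nothing more can be done
None
```

I seated the red mask in the cradle with its forehead to the catch, pressed it down until it bottomed out, slid the catch until it hit a firm stop, and handed the job in at about 20 s; images measured about 20 of the 22 mm catch travel, and flushness was judged by force and eye.

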